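Clamp the green board in its holder

ROBOT

A 6-joint arm with a two-finger parallel gripper is mounted at the origin on the work surface. World frame = base frame: x ahead of the robot, y to its left, z up, the work surface at z = 0. Lengths are in m, angles in degrees, forces in N, time in s.
With the tool pointing down it reaches from about 0.35 to 0.875 m from the base axis. Payload 4.2 kg.
Tool frame: the origin (TCP) lies on the centre line of the jaws, within the pads' length; the fingertips stand 11 mm ahead of it and the grasp point (between the pads) lies 8 mm behind it; y points along the fingers, z is the direction in which the jaws open and shut, and the axes are right-handed (so a half turn about y gives the same grasp; the last joint's range is limited). The gripper opens to 87 mm and grips with 3 to 60 N. Pads are 19 mm wide; open, the fingers measure 117 mm over their backs; the gripper's body (75 mm by 190 mm) begins 51 mm behind the grasp point.
Start: joints at [80.993, 22.042, 0.453, 0, -68.411, -14.817], TCP at [0.252, 0.572, 0.234] pointing down, gripper open.
Joint ranges: [-179.83, 179.83], [-69.29, 118.12], [-61.27, 80.66], [-181.25, 117.63], [-171.15, -9.14], [-177.46, 177.46]. Speed limits (degrees/s): [159.86, 159.86, 180, 180, 180, 180].

INTERFACE

Orientations are given as a 3x3 rotation matrix whose columns are the frame's x, y, z axes.
In Python, from station import r, optics gives the robot as it stands. The module is installed in compiled form; this text tells all that it offers.
- The arm moves only by the tool step_arm, never from a script. Its argument "moves" is a list that holds one entry, the list of rows, each a list of 7 numbers: the turn, a rotation vector about the tool's x, y, z in rad, then the shift along the tool's x, y, z in cm, then the opening in per cent of the stroke, from 0 (shut) to 100 (fully open). A call has exactly 5 rows; each row is the pose to reach, as a shift and turn from the pose commanded when the call began, along the tool's axes at that moment; what a row does not reach only later rows make up. A row lasts 1/12 s, in which the tool goes at most 41.7 mm and 7.16 degrees, less where a joint would pass 70% of its speed; a pose out of reach is approached as far as the arm can. A call with a gripper value outside its range is refused whole. The fingers move at their own pace and stop on an object; the grip force is fixed at half the most. Time passes only in rows, so rows that repeat a pose let the fingers close, or fill a call up. It gives the time, the measured TCP pose, the force and the opening at its end, in the units of the state.
- r.sense(): the state, without advancing time (a new reading comes with each control period).
- optics.capture(name): name is "scene" or "side" or "wrist"; returns a dict with "image" (384x512x3 uint8, red, green, blue), "fov_y" (degrees; the focal length in pixels is half the picture's height over the tangent of half this angle, whatever the lens; pixels are square), "cx", "cy" (the principal point, pixels), "k1" (the pictures are not rectified: a ray, as slopes to the right and down, at radius r is drawn at 1 + k1 r^2 times it, then the intrinsics apply), "cam_to_world" (4x4, takes a point from camera to world coordinates). Camera axes: x right, y down, z forward; pixel columns grow to the right and rows downward; lengths in m; the calibration is good to about 2 mm. A picture is of the moment at which its call begins. There is no depth.
- r.finish_job(): hands the job in, once; it reports no verdict.
The state is a dict: "time_s": time; "joints": joint angles; "joint_velocities": joint speeds; "effort": joint torques, N m; "tcp_pos": TCP position; "ee_rot": TCP orientation; "wrist_force": force on the tool from outside, world axes, zero at the start; "moment": the same for the moment, N m; "gripper_width": opening from 0.0 (shut) to 1.0 (fully open).
Only numpy, scipy, OpenCV 4.12 (cv2) and the standard library are available. Lean on these libraries where they do the work, as an engineer would, in place of code of your own. Each camera call takes 0.05 s, during which the arm holds its last target.

TASK

Two board holders stand on the repair bench, one with a green circuit board in it and one with a blue board. On the holder with the green board, slide the loose jaw (it carries the red knob) along its rail until it meets the edge of the board, then turn that red knob clockwise, seen from above, until it is tight, and let go. Do not shift the green board out of its place, and leave the jaw and the knob of the blue board's holder as they are.

Things in the scene. Friction and masses are not known exactly. Their poses are not given: they have to be found in the camera images.
- green_board: Green circuit board, 90 (its x) x 80 (y) x 3 mm, parts up to 23 mm above its underside, 130 g. Lies loose, underside 30 mm above the bench, on ledges of its holder (steel base 280 x 110 mm, fixed). Origin: centre of its underside. Its x runs along the holder's rail, from the sliding jaw to the fixed jaw, which is at most 3 mm from its +x edge; z up. Rail and board centre lines lie within 6 mm.
- green_knob_grip (a point): On the axis of the red knob on the green board's holder, where to grip it, 92 mm above the bench. Upright red bar 48 mm long (point y), 14 thick (point x), 68 to 110 mm above the bench, over a disc 32 mm wide; z up. It stands on the sliding jaw (grey, 46 mm high), whose face is 27 mm from the axis: touching, the axis is 72 mm from the board's centre. At the start the gap is 35 to 75 mm.
- green_knob (a joint): Angle of that knob, rad, growing clockwise seen from above. 0: free, bar across the rail; 1.4 (80 degrees): tight, at its stop, bar nearly along the rail. Starts at 0 to 0.2, stays where left, turns with 0.1 to 0.15 N m. Free, the jaw slides on the rail with about 1.5 N and can be dragged by the knob; from about 0.7 rad on the knob clamps it.
- blue_knob_mark (a point): End of the white line on top of the red knob of the other, alike holder, which has the blue board in it: 22 mm from that knob's axis along this point's y, 110 mm above the bench. To be left alone.
Things that resemble listed ones, but are neither listed nor needed, are in the scene too. Of the things like the green_board, leave any that is pink; of the rest the larger one is meant.

How it is judged:
By the outcome, as a careful person would: the job done as asked, in the order asked, and still so for the second after the job is handed in, with the robot touching nothing.
It also fails if it takes over 35 s, if anything falls off the work surface, if the arm or the gripper's body presses on something with over 40 N, if the wrist force passes 120 N, or if a joint passes its speed limit or range.

## Working session

There is one attempt and no reset: what is moved stays moved. The work goes in short steps, Python scripts to look and compute and a tool call to move; the robot and the scene stay as the last step left them, time stands still between calls to the robot, and variables do not carry over. Pictures are saved under pics/ and viewed, and the job is handed in when it is done.

Besides the shell and the picture viewer there is one more tool, called after ">>>" in YAML: its name, and indented under it one key for each argument. step_arm: Moves the arm, as the interface text tells. Its arguments: {"type":"object","properties":{"moves":{"type":"array"}},"required":["moves"]}

```bash
mkdir -p pics; cat > h.py <<'E'
import numpy as np, cv2, pickle
def cap(names=("scene","side","wrist"),tag="a"):
    from station import optics
    o={}
    for n in names:
        d=optics.capture(n); o[n]=d
        cv2.imwrite(f"pics/{tag}_{n}.png",cv2.cvtColor(np.asarray(d["image"]),cv2.COLOR_RGB2BGR))
    pickle.dump(o,open(f"{tag}.pkl","wb")); return o
def K(d):
    f=192/np.tan(np.radians(d["fov_y"])/2); return np.array([[f,0,d["cx"]],[0,f,d["cy"]],[0,0,1.]])
def dist(d): return np.array([d["k1"],0,0,0,0.])
def ray(d,uv):
    p=cv2.undistortPoints(np.array(uv,float).reshape(-1,1,2),K(d),dist(d)).reshape(-1,2)
    T=np.array(d["cam_to_world"]); v=np.c_[p,np.ones(len(p))]@T[:3,:3].T
    return T[:3,3],v
def onz(d,uv,z):
    o,v=ray(d,uv); return o+v*((z-o[2])/v[:,2])[:,None]
def proj(d,P):
    T=np.linalg.inv(np.array(d["cam_to_world"]))
    r,_=cv2.Rodrigues(T[:3,:3]); return cv2.projectPoints(np.array(P,float).reshape(-1,1,3),r,T[:3,3],K(d),dist(d))[0].reshape(-1,2)
E
python3 - <<'E'
from h import *
o=cap()
for n,d in o.items(): print(n,d["fov_y"],d["k1"],np.round(d["cam_to_world"],3).tolist())
from station import r
s=r.sense(); print(s["time_s"],s["ee_rot"],s["tcp_pos"],s["gripper_width"])
E
```

```text
scene 42.37504374552353 -0.12633831608912496 [[0.636, 0.513, -0.577, 1.141], [0.772, -0.435, 0.464, -0.442], [-0.013, -0.74, -0.673, 0.753], [0.0, 0.0, 0.0, 1.0]]
side 51.47043548240981 -0.05028655315030193 [[0.837, -0.282, 0.468, 0.146], [-0.547, -0.44, 0.713, -0.628], [0.005, -0.853, -0.523, 0.56], [0.0, 0.0, 0.0, 1.0]]
wrist 71.8349446928207 0.015721408911192693 [[-0.404, -0.883, -0.24, 0.319], [-0.915, 0.39, 0.104, 0.542], [0.002, 0.261, -0.965, 0.384], [0.0, 0.0, 0.0, 1.0]]
0.15 [[-9.14764200e-01 -5.68972162e-04 -4.03987791e-01]
 [ 4.03988183e-01 -1.50019443e-03 -9.14762974e-01]
 [-8.55855659e-05 -9.99998713e-01  1.60218218e-03]] [0.25224706 0.57138043 0.23273368] 0.9994891926340994
```

View pics/a_scene.png

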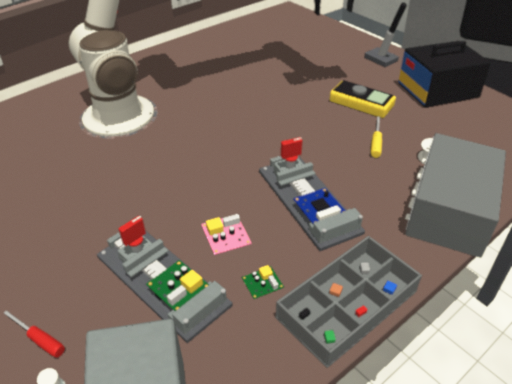

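View pics/a_side.png

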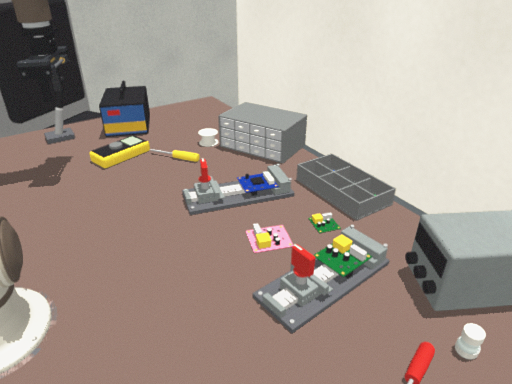

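View pics/a_wrist.png

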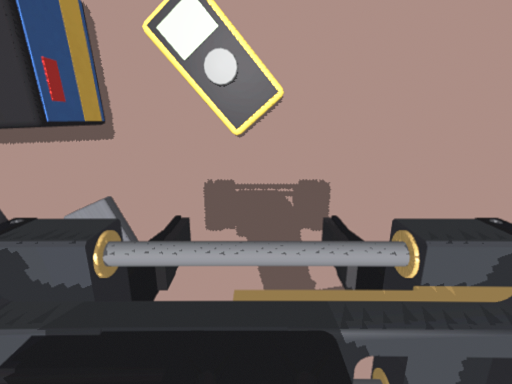

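The scene view shows the green holder at the lower left, with its knob at (133,232) and board at (178,285). In the side view the knob is at (303,262) and the board at (343,257). I'll zoom in to measure.

```bash
python3 - <<'E'
from h import *
a=cv2.imread("pics/a_scene.png")[200:345,85:245]; b=cv2.imread("pics/a_side.png")[215:330,245:405]
a=cv2.resize(a,None,fx=4.5,fy=4,interpolation=cv2.INTER_CUBIC) if 0 else cv2.resize(a,None,fx=4,fy=4,interpolation=cv2.INTER_CUBIC)
b=cv2.resize(b,None,fx=5,fy=5,interpolation=cv2.INTER_CUBIC)
cv2.imwrite("pics/z1.png",a); cv2.imwrite("pics/z2.png",b)
E
```

```text
(no output)
```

View pics/z1.png

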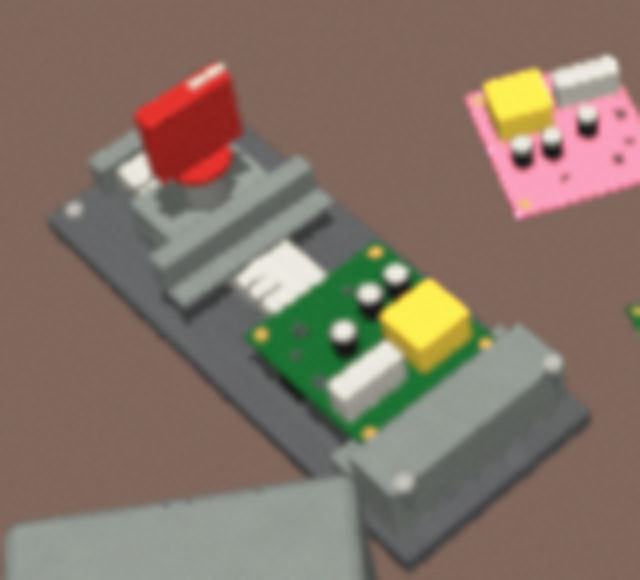

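View pics/z2.png

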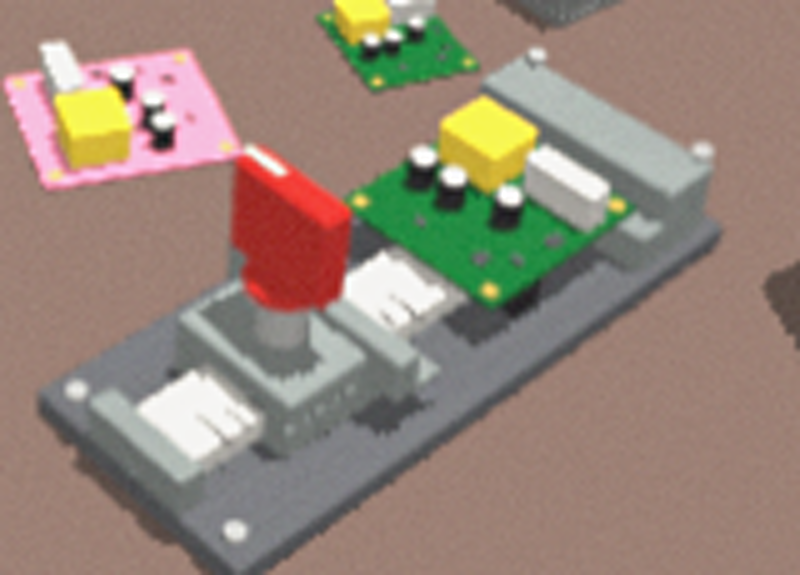

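```bash
python3 - <<'E'
from h import *
o=pickle.load(open("a.pkl","rb"));S,D=o["scene"],o["side"]
s=lambda p:np.array(p)/4+[85,200]-0.375
e=lambda p:np.array(p)/5+[245,215]-0.4
np.set_printoptions(precision=4,suppress=True)
A=onz(S,s([(262,334),(375,252),(486,344),(370,434)]),.033)
B=onz(D,e([(360,201),(490,290),(617,205)]),.033)
print("pads scene",A,A.mean(0)); print("pads side",B,(B[0]+B[2])/2)
print([np.linalg.norm(A[i]-A[(i+1)%4]) for i in range(4)])
# order: which match
def mask(d):
    im=cv2.cvtColor(np.array(d["image"]),cv2.COLOR_RGB2HSV)
    return (((im[...,0]<8)|(im[...,0]>172))&(im[...,1]>150)).astype(np.uint8)
print("knob top scene", onz(S,s([(138,108),(222,64),(240,80),(150,122)]),.110))
print("knob top side", onz(D,e([(240,152),(262,146),(350,208),(325,222)]),.110))
print("base scene",onz(S,s([(50,220),(410,568),(588,415)]),.008)); print("base side",onz(D,e([(42,400),(720,232),(245,570)]),.008))
print("rail frame knob stem base: side",onz(D,e([(282,340)]),.046),"scene",onz(S,s([(205,200)]),.046))
E
```

```text
pads scene [[ 0.5893 -0.2391  0.033 ]
 [ 0.5817 -0.172   0.033 ]
 [ 0.6594 -0.1631  0.033 ]
 [ 0.6669 -0.231   0.033 ]] [ 0.6243 -0.2013  0.033 ]
pads side [[ 0.5841 -0.1752  0.033 ]
 [ 0.5921 -0.2426  0.033 ]
 [ 0.6699 -0.2341  0.033 ]] [ 0.627  -0.2047  0.033 ]
[np.float64(0.06754223285080524), np.float64(0.07822245590814836), np.float64(0.0682611217866039), np.float64(0.07795084372841123)]
knob top scene [[ 0.5002 -0.2379  0.11  ]
 [ 0.5002 -0.1934  0.11  ]
 [ 0.5148 -0.1923  0.11  ]
 [ 0.5117 -0.2379  0.11  ]]
knob top side [[ 0.5014 -0.1976  0.11  ]
 [ 0.5101 -0.1992  0.11  ]
 [ 0.5148 -0.2424  0.11  ]
 [ 0.5029 -0.2434  0.11  ]]
base scene [[ 0.4398 -0.2784  0.008 ]
 [ 0.7191 -0.2487  0.008 ]
 [ 0.705  -0.1414  0.008 ]]
base side [[ 0.4308 -0.1767  0.008 ]
 [ 0.7183 -0.2514  0.008 ]
 [ 0.4467 -0.2811  0.008 ]]
rail frame knob stem base: side [[ 0.4997 -0.2302  0.046 ]] scene [[ 0.5123 -0.2222  0.046 ]]
```

```bash
cat >> h.py <<'E'
def togo(pos,yaw):
    """yaw = world angle of tool z; prints body rotvec and shift cm from present pose"""
    from station import r
    from scipy.spatial.transform import Rotation as R
    s=r.sense(); Rc=np.array(s["ee_rot"]); a=np.radians(yaw)
    z=np.array([np.cos(a),np.sin(a),0]); y=np.array([0,0,-1.]); x=np.cross(y,z)
    Rt=np.c_[x,y,z]; rv=R.from_matrix(Rc.T@Rt).as_rotvec()
    print("t",s["time_s"],"turn",np.round(rv,4),"shift cm",np.round(Rc.T@(np.array(pos)-s["tcp_pos"])*100,3),"F",np.round(s["wrist_force"],2),"joints",np.round(s["joints"],1))
E
python3 - <<'E'
from h import *
o=pickle.load(open("a.pkl","rb"));S,D=o["scene"],o["side"]
print("box base side",onz(D,[(422,290),(415,264)],0), "top at .1",onz(D,[(430,262),(413,215)],.09), onz(S,[(88,330),(174,322)],.09))
togo([0.44,-0.1,0.22],-179)
E
```

```text
box base side [[ 0.715756   -0.34004269  0.        ]
 [ 0.76608933 -0.28324466  0.        ]] top at .1 [[ 0.69326791 -0.35019177  0.09      ]
 [ 0.78815759 -0.23718347  0.09      ]] [[ 0.65023143 -0.3803705   0.09      ]
 [ 0.72325938 -0.26603361  0.09      ]]
t 0.15 turn [-1.4000e-03  1.1375e+00 -1.0000e-03] shift cm [-44.298   1.363  53.828] F [-0.26  0.37  0.2 ] joints [ 81.   22.1   0.4  -0.  -68.4 -14.8]
```

>>> step_arm:
  moves:
    - [[0,0,0,-2.2,0,2.7,100],[0,0,0,-4.4,0,5.4,100],[0,0,0,-6.6,0,8.1,100],[0,0,0,-8.8,0,10.8,100],[0,0,0,-11,0,13.5,100]]

```text
time_s: 0.57
tcp_pos: [0.2985, 0.402, 0.2332]
ee_rot: [[-0.915, -0.0, -0.404], [0.404, -0.001, -0.915], [0.0, -1.0, 0.001]]
wrist_force: [0.6, -0.6, -0.1]
gripper_width: 1.0
```

>>> step_arm:
  moves:
    - [[0,0,0,-2.2,0,2.7,100],[0,0,0,-4.4,0,5.4,100],[0,0,0,-6.6,0,8.1,100],[0,0,0,-8.8,0,10.8,100],[0,0,0,-11,0,13.5,100]]

```text
time_s: 0.98
tcp_pos: [0.3445, 0.234, 0.2335]
ee_rot: [[-0.915, -0.0, -0.403], [0.403, 0.0, -0.915], [0.0, -1.0, -0.0]]
wrist_force: [-0.4, 0.3, -0.5]
gripper_width: 0.997
```

>>> step_arm:
  moves:
    - [[0,0,0,-2.2,0,2.7,100],[0,0,0,-4.4,0,5.4,100],[0,0,0,-6.6,0,8.1,100],[0,0,0,-8.8,0,10.8,100],[0,0,0,-11,0,13.5,100]]

```text
time_s: 1.4
tcp_pos: [0.3905, 0.0662, 0.2336]
ee_rot: [[-0.915, 0.0, -0.403], [0.403, 0.0, -0.915], [-0.0, -1.0, -0.0]]
wrist_force: [1.2, 0.4, 0.6]
gripper_width: 0.998
```

>>> step_arm:
  moves:
    - [[0,0.1,0,-2.2,0,2.7,100],[0,0.2,0,-4.4,0,5.4,100],[0,0.3,0,-6.6,0,8.1,100],[0,0.4,0,-8.8,0,10.8,100],[0,0.5,0,-11,0,13.5,100]]

```text
time_s: 1.82
tcp_pos: [0.4367, -0.1018, 0.2336]
ee_rot: [[-0.605, 0.0, -0.796], [0.796, 0.0, -0.605], [0.0, -1.0, -0.0]]
wrist_force: [0.7, 0.2, -0.1]
gripper_width: 0.999
```

```bash
python3 - <<'E'
from h import *
togo([0.44,-0.1,0.22],-179)
E
```

```text
t 1.8167 turn [2.000e-04 6.325e-01 1.000e-04] shift cm [-0.058  1.356 -0.368] F [ 0.72  0.22 -0.13] joints [  7.8   4.5 -22.9  -0.  -62.5  29.5]
```

>>> step_arm:
  moves:
    - [[0,0.12,0,0,0.6,0,100],[0,0.24,0,0,1.2,0,100],[0,0.36,0,0,1.3,0,100],[0,0.48,0,0,1.3,0,100],[0,0.6,0,0,1.3,0,100]]

```text
time_s: 2.23
tcp_pos: [0.4364, -0.1002, 0.2201]
ee_rot: [[-0.048, -0.001, -0.999], [0.999, 0.0, -0.048], [0.0, -1.0, 0.001]]
wrist_force: [0.6, -0.2, 0.2]
gripper_width: 1.005
```

```bash
python3 - <<'E'
from h import *
togo([0.507,-0.165,0.2],-179)
E
```

```text
t 2.2333 turn [-0.0011  0.0309  0.    ] shift cm [-6.81   2.002 -6.736] F [ 0.64 -0.16  0.24] joints [  8.    5.2 -24.2  -0.  -60.6  -5.2]
```

>>> step_arm:
  moves:
    - [[0,0.01,0,-2,0,-2,100],[0,0.03,0,-4,0,-4,100],[0,0.03,0,-6.8,0.5,-6.7,100],[0,0.03,0,-6.8,1,-6.7,100],[0,0.03,0,-6.8,1,-6.7,100]]

```text
time_s: 2.65
tcp_pos: [0.5072, -0.1649, 0.2082]
ee_rot: [[-0.022, -0.004, -1.0], [1.0, 0.001, -0.022], [0.001, -1.0, 0.004]]
wrist_force: [-1.0, 0.9, 0.1]
gripper_width: 1.002
```

```bash
python3 - <<'E'
from h import *
cap(tag="b")
togo([0.507,-0.218,0.2],-179)
E
```

```text
t 2.8 turn [-0.0007  0.0078  0.0001] shift cm [-5.412  1.05   0.109] F [0.48 1.77 0.2 ] joints [ -0.5  14.2 -14.5  -0.  -61.4   1.9]
```

View pics/b_wrist.png

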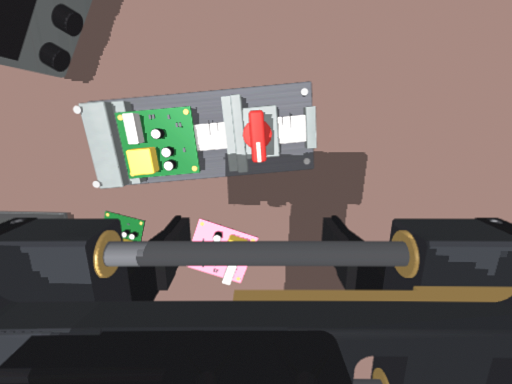

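The wrist view shows the green holder, with the knob disc at about (257,134), the bar running nearly vertical from (257,110) to (258,162), and the board at (160,143).

```bash
python3 - <<'E'
from h import *
a=cv2.imread("pics/b_wrist.png")[70:200,65:325]
cv2.imwrite("pics/z3.png",cv2.resize(a,None,fx=3,fy=3,interpolation=cv2.INTER_CUBIC))
o=pickle.load(open("b.pkl","rb"));d=o["wrist"]
im=cv2.cvtColor(np.array(d["image"]),cv2.COLOR_RGB2HSV)
m=(((im[...,0]<8)|(im[...,0]>172))&(im[...,1]>150)&(im[...,2]>60)).astype(np.uint8)
n,l,s,c=cv2.connectedComponentsWithStats(m);print(s[1:],c[1:])
E
```

```text
[[244 111  28  51 653]
 [246 126   1   1   1]
 [244 128   2   5   6]] [[258.82388974 134.54364472]
 [246.         126.        ]
 [244.16666667 129.66666667]]
```

View pics/z3.png

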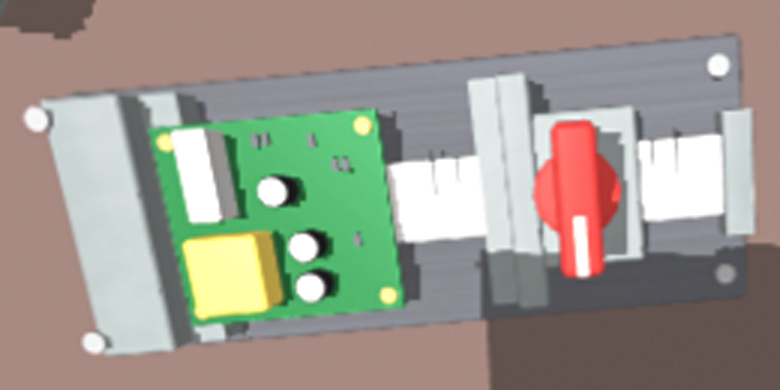

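```bash
python3 - <<'E'
from h import *
np.set_printoptions(precision=4,suppress=True)
o=pickle.load(open("b.pkl","rb"));d=o["wrist"]
print(np.round(d["cam_to_world"],3)[:3,3])
s=lambda p:np.array(p)/3+[65,70]-0.33
P=onz(d,s([(553,125),(594,123),(604,275),(562,277),(579,217),(582,274)]),.110);print(P,P[:4].mean(0))
print("disc",onz(d,s([(535,192),(620,192)]),.066))
B=onz(d,s([(166,142),(362,125),(388,295),(205,318)]),.033);print(B)
E=onz(d,s([(378,108),(404,305)]),.033);print("edge",E)
J=onz(d,s([(470,82),(495,302)]),.046);print("jaw lip",J)
J=onz(d,s([(37,119),(93,342)]),.05);print("fixed",J)
print("base",onz(d,s([(738,36),(745,295)]),.008))
E
```

```text
[ 0.51  -0.236  0.362]
[[ 0.5157 -0.2421  0.11  ]
 [ 0.5033 -0.243   0.11  ]
 [ 0.4987 -0.1968  0.11  ]
 [ 0.512  -0.1959  0.11  ]
 [ 0.5071 -0.2148  0.11  ]
 [ 0.5057 -0.197   0.11  ]] [ 0.5074 -0.2194  0.11  ]
disc [[ 0.5229 -0.2197  0.066 ]
 [ 0.492  -0.2205  0.066 ]]
[[ 0.6705 -0.2334  0.033 ]
 [ 0.5929 -0.242   0.033 ]
 [ 0.5852 -0.1742  0.033 ]
 [ 0.6622 -0.1625  0.033 ]]
edge [[ 0.5864 -0.2486  0.033 ]
 [ 0.5787 -0.1702  0.033 ]]
jaw lip [[ 0.5486 -0.2583  0.046 ]
 [ 0.5393 -0.1749  0.046 ]]
fixed [[ 0.7087 -0.2403  0.05  ]
 [ 0.6997 -0.1553  0.05  ]]
base [[ 0.4423 -0.2816  0.008 ]
 [ 0.4304 -0.1735  0.008 ]]
```

```bash
python3 - <<'E'
from h import *
togo([0.5074,-0.2195,0.084],-174.7)
E
```

```text
t 2.8 turn [-0.0007 -0.0672  0.0001] shift cm [-5.564 12.65   0.065] F [0.48 1.77 0.2 ] joints [ -0.5  14.2 -14.5  -0.  -61.4   1.9]
```

>>> step_arm:
  moves:
    - [[0,-0.03,0,-2.8,0,0,100],[0,-0.067,0,-5.55,0,0,100],[0,-0.067,0,-5.55,2.5,0.05,100],[0,-0.067,0,-5.55,5,0.05,100],[0,-0.067,0,-5.55,7.5,0.05,100]]

```text
time_s: 3.22
tcp_pos: [0.5082, -0.2194, 0.1362]
ee_rot: [[-0.092, 0.003, -0.996], [0.996, -0.0, -0.092], [-0.001, -1.0, -0.003]]
wrist_force: [-0.3, -0.4, -1.2]
gripper_width: 1.0
```

```bash
python3 - <<'E'
from h import *
cap(tag="c")
togo([0.5074,-0.2195,0.084],-174.7)
E
```

```text
t 3.3667 turn [-0.0033  0.0005  0.0005] shift cm [-0.055  5.104 -0.053] F [ 1.   -0.49 -0.3 ] joints [ -6.5  20.4 -17.6   0.  -52.2  11.9]
```

View pics/c_side.png

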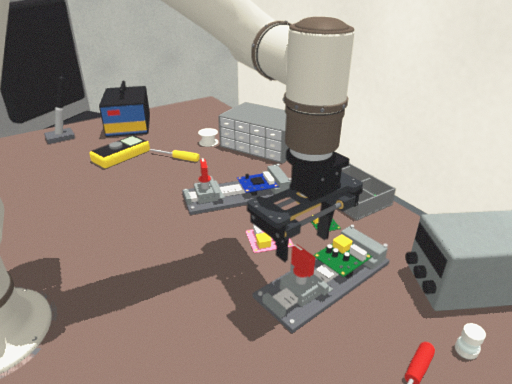

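View pics/c_wrist.png

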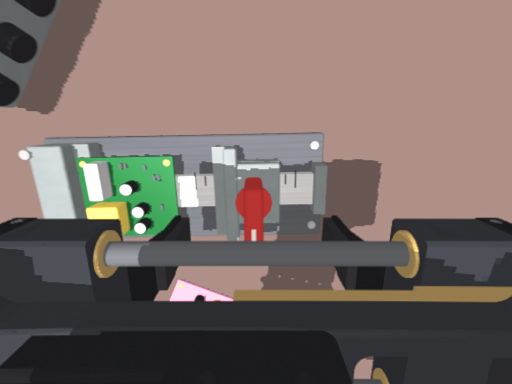

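The side view shows the open gripper straddling the knob at (303,262). In the wrist view the bar is at column 254, midway between the fingers. I'll go down and close.

>>> step_arm:
  moves:
    - [[0,0,0,0,1.5,0,100],[0,0,0,0,3,0,100],[0,0,0,0,4.3,0,100],[0,0,0,0,5.1,0,100],[0,0,0,0,5.1,0,100]]

```text
time_s: 3.78
tcp_pos: [0.5084, -0.2193, 0.0849]
ee_rot: [[-0.093, -0.0, -0.996], [0.996, -0.0, -0.093], [-0.0, -1.0, 0.0]]
wrist_force: [-0.3, 0.4, -0.4]
gripper_width: 1.002
```

>>> step_arm:
  moves:
    - [[0,0,0,0,0,0,60],[0,0,0,0,0,0,40],[0,0,0,0,0,0,25],[0,0,0,0,0,0,20],[0,0,0,0,0,0,0]]

```text
time_s: 4.2
tcp_pos: [0.5087, -0.2198, 0.0852]
ee_rot: [[-0.092, 0.001, -0.996], [0.996, -0.0, -0.092], [-0.0, -1.0, -0.001]]
wrist_force: [-0.9, -0.2, 0.2]
gripper_width: 0.709
```

>>> step_arm:
  moves:
    - [[0,0,0,0,0,0,0],[0,0,0,0,0,0,0],[0,0,0,0,0,0,0],[0,0,0,0,0,0,0],[0,0,0,0,0,0,0]]

```text
time_s: 4.62
tcp_pos: [0.5083, -0.2197, 0.0845]
ee_rot: [[-0.092, -0.0, -0.996], [0.996, -0.0, -0.092], [0.0, -1.0, 0.0]]
wrist_force: [-0.1, -0.1, 0.0]
gripper_width: 0.331
```

```bash
python3 - <<'E'
from h import *
cap(("wrist",),tag="d")
togo([0.5074,-0.2195,0.084],-174.7)
from station import r
s=r.sense();print(s["gripper_width"],s["tcp_pos"],s["moment"])
E
```

```text
t 4.6667 turn [-0.0001 -0.0005  0.    ] shift cm [0.028 0.05  0.09 ] F [-0.32 -0.1   0.62] joints [ -6.6  24.1 -20.6   0.  -45.3  11.9]
0.28276129243424475 [ 0.50831781 -0.21969738  0.08449862] [ 0.02514375 -0.08204761  0.01179816]
```

View pics/d_wrist.png

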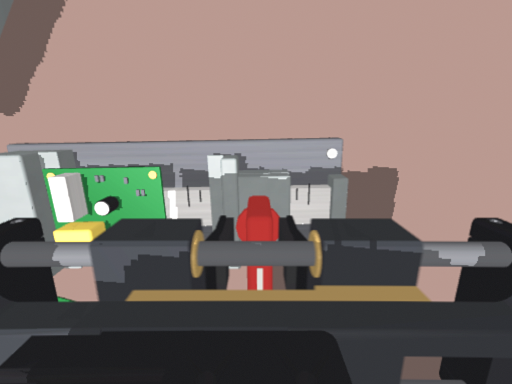

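>>> step_arm:
  moves:
    - [[0,0,0,0,0,0,0],[0,0,0,0,0,0,0],[0,0,0,0,0,0,0],[0,0,0,0,0,0,0],[0,0,0,0,0,0,0]]

```text
time_s: 5.08
tcp_pos: [0.5079, -0.2197, 0.0845]
ee_rot: [[-0.092, -0.001, -0.996], [0.996, 0.0, -0.092], [0.0, -1.0, 0.001]]
wrist_force: [-1.9, -0.5, 0.7]
gripper_width: 0.157
```

```bash
python3 - <<'E'
from h import *
c=np.array([.6275,-.2037,.084]);u=np.array([np.cos(np.radians(6.1)),np.sin(np.radians(6.1)),0])
togo(c-.072*u,-174.7)
from station import r
s=r.sense();print(s["gripper_width"],s["tcp_pos"],s["moment"])
E
```

```text
t 5.0833 turn [-0.001  -0.0005  0.0002] shift cm [ 0.389  0.04  -4.857] F [-1.94 -0.52  0.7 ] joints [ -6.6  24.  -20.6   0.  -45.4  11.9]
0.1570704014629013 [ 0.50790055 -0.21968696  0.08445014] [0.02327743 0.41611076 0.04635509]
```

>>> step_arm:
  moves:
    - [[0,0,0,0.01,0,-0.8,0],[0,0,0,0.02,0,-1.6,0],[0,0,0,0.03,0,-2.4,0],[0,0,0,0.05,0,-3.2,0],[0,0,0,0.06,0,-4.0,0]]

```text
time_s: 5.5
tcp_pos: [0.5491, -0.2151, 0.0844]
ee_rot: [[-0.092, -0.0, -0.996], [0.996, 0.0, -0.092], [0.0, -1.0, 0.0]]
wrist_force: [-1.3, 1.5, 0.7]
gripper_width: 0.163
```

>>> step_arm:
  moves:
    - [[0,0,0,0,0,-0.1,0],[0,0,0,0,0,-0.2,0],[0,0,0,0,0,-0.3,0],[0,0,0,0,0,-0.3,0],[0,0,0,0,0,-0.3,0]]

```text
time_s: 5.92
tcp_pos: [0.5514, -0.2149, 0.0845]
ee_rot: [[-0.092, 0.001, -0.996], [0.996, 0.0, -0.092], [0.0, -1.0, -0.001]]
wrist_force: [-0.2, 2.5, -0.7]
gripper_width: 0.156
```

```bash
python3 - <<'E'
from h import *
cap(tag="e")
c=np.array([.6275,-.2037,.084]);u=np.array([np.cos(np.radians(6.1)),np.sin(np.radians(6.1)),0])
togo(c-.072*u,-174.7)
a=cv2.imread("pics/e_wrist.png")[100:300,20:300]
cv2.imwrite("pics/z4.png",cv2.resize(a,None,fx=2.8,fy=2.8,interpolation=cv2.INTER_CUBIC))
a=cv2.imread("pics/e_scene.png")[200:345,85:245]; cv2.imwrite("pics/z5.png",cv2.resize(a,None,fx=4,fy=4,interpolation=cv2.INTER_CUBIC))
E
```

```text
t 6.0667 turn [ 0.0009 -0.0006  0.0002] shift cm [ 0.311  0.048 -0.487] F [ 0.77  2.95 -2.34] joints [ -5.6  27.1 -15.1  -0.  -47.7  10.9]
```

View pics/z4.png

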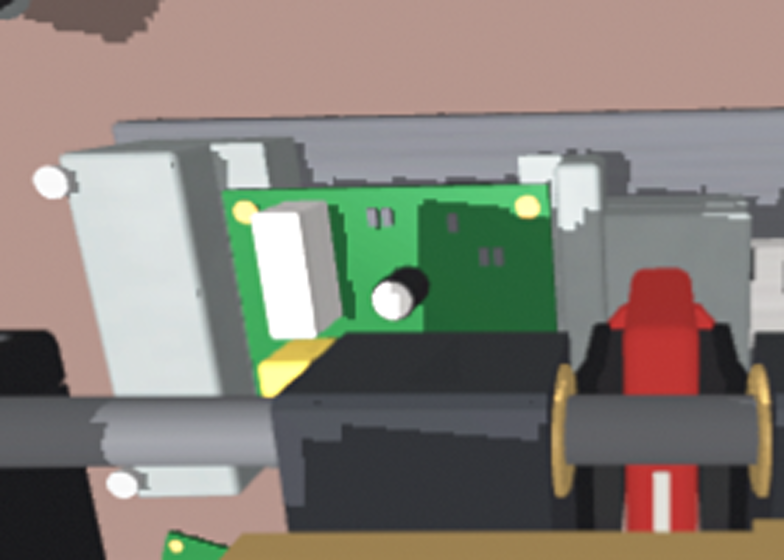

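View pics/z5.png

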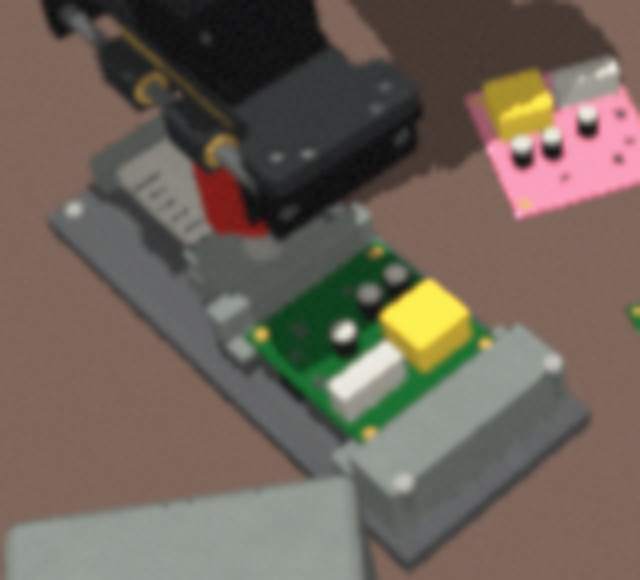

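The scene and wrist views show the jaw close to the board edge. In the zoomed wrist view the board edge is at x≈553 and the jaw's leading top edge at ≈558. I'll compute the gap that is left.

```bash
python3 - <<'E'
from h import *
np.set_printoptions(precision=4,suppress=True)
o=pickle.load(open("e.pkl","rb"));d=o["wrist"];u=np.array([np.cos(np.radians(6.1)),np.sin(np.radians(6.1)),0])
s=lambda p:np.array(p)/2.8+[20,100]-0.32
t=np.array([.5516,-.2148,0])
J=onz(d,s([(555,168),(560,330)]),.046);B=onz(d,s([(548,184),(556,330)]),.033);P=onz(d,s([(527,206),(244,211)]),.033)
print("jaw",J,(J-t)@u);print("edge",B,(B-t)@u);print(P,(P-t)@u)
K_=onz(d,s([(662,270)]),.11);print(K_)
E
```

```text
jaw [[ 0.5837 -0.2555  0.046 ]
 [ 0.5799 -0.2112  0.046 ]] [0.0276 0.0285]
edge [[ 0.5871 -0.2487  0.033 ]
 [ 0.5825 -0.206   0.033 ]] [0.0317 0.0317]
[[ 0.5926 -0.242   0.033 ]
 [ 0.6708 -0.2333  0.033 ]] [0.0379 0.1165]
[[ 0.5555 -0.2495  0.11  ]]
```

>>> step_arm:
  moves:
    - [[0,0,0,0.02,0,-0.05,0],[0,0,0,0.03,0,-0.1,0],[0,0,0,0.04,0,-0.15,0],[0,0,0,0.05,0,-0.2,0],[0,0,0,0.05,0,-0.2,0]]

```text
time_s: 6.48
tcp_pos: [0.5526, -0.2147, 0.0844]
ee_rot: [[-0.092, -0.001, -0.996], [0.996, -0.0, -0.092], [-0.0, -1.0, 0.001]]
wrist_force: [-2.1, 1.4, 0.3]
gripper_width: 0.158
```

>>> step_arm:
  moves:
    - [[0,0,0,0,0,-0.03,0],[0,0,0,0,0,-0.05,0],[0,0,0,0,0,-0.1,0],[0,0,0,0,0,-0.1,0],[0,0,0,0,0,-0.1,0]]

```text
time_s: 6.9
tcp_pos: [0.554, -0.2145, 0.0845]
ee_rot: [[-0.092, -0.0, -0.996], [0.996, -0.0, -0.092], [-0.0, -1.0, 0.0]]
wrist_force: [-0.8, -0.6, -1.5]
gripper_width: 0.159
```

```bash
cat > look.py <<'E'
from h import *
import sys
tag=sys.argv[1]
cap(("wrist","scene"),tag=tag)
c=np.array([.6275,-.2037,.084]);u=np.array([np.cos(np.radians(6.1)),np.sin(np.radians(6.1)),0])
togo(c-.072*u,-174.7)
a=cv2.imread(f"pics/{tag}_wrist.png")[120:240,60:300]
cv2.imwrite(f"pics/{tag}_zw.png",cv2.resize(a,None,fx=3.3,fy=3.3,interpolation=cv2.INTER_CUBIC))
E
python3 look.py f
```

```text
t 7.0 turn [-0.0001 -0.0005 -0.0002] shift cm [ 0.298  0.05  -0.217] F [-1.62 -0.74 -1.54] joints [ -5.6  27.3 -14.8   0.  -47.9  10.8]
```

View pics/f_zw.png

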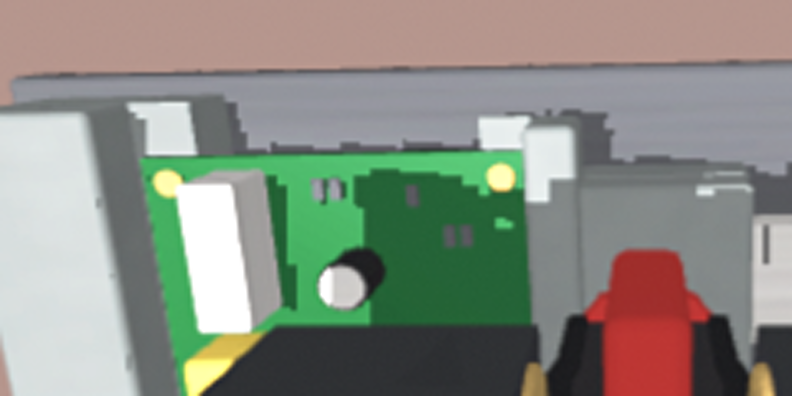

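>>> step_arm:
  moves:
    - [[0,0,0,0,0,-0.03,0],[0,0,0,0,0,-0.06,0],[0,0,0,0,0,-0.1,0],[0,0,0,0,0,-0.1,0],[0,0,0,0,0,-0.1,0]]

```text
time_s: 7.42
tcp_pos: [0.555, -0.2144, 0.0845]
ee_rot: [[-0.092, -0.0, -0.996], [0.996, -0.0, -0.092], [-0.0, -1.0, 0.0]]
wrist_force: [-1.4, -0.7, -2.3]
gripper_width: 0.158
```

```bash
python3 look.py g; python3 - <<'E'
from h import *
u=np.array([np.cos(np.radians(6.1)),np.sin(np.radians(6.1)),0])
for t in "efg":
    d=pickle.load(open(t+".pkl","rb"))["wrist"]
    im=np.array(d["image"]); h=cv2.cvtColor(im,cv2.COLOR_RGB2HSV)
    m=((h[...,0]>20)&(h[...,0]<36)&(h[...,1]>90)&(h[...,2]>140)).astype(np.uint8); m[:150]=0;m[215:]=0
    n,l,s,c=cv2.connectedComponentsWithStats(m)
    for i in range(1,n):
        if 15<s[i,4]<150: 
            P=onz(d,[c[i]],.033)[0]; print(t,s[i].tolist(),c[i].round(1),P.round(4),(P@u).round(4))
E
```

```text
t 7.5167 turn [-0.0001 -0.0005 -0.0001] shift cm [ 0.292  0.05  -0.116] F [-1.15 -0.62 -2.15] joints [ -5.5  27.4 -14.6   0.  -48.   10.8]
e [103, 172, 9, 8, 20] [106.4 174.6] [ 0.6711 -0.2335  0.033 ] 0.6425
f [107, 172, 8, 8, 18] [109.8 174.9] [ 0.671  -0.2332  0.033 ] 0.6424
g [108, 172, 8, 8, 20] [111.2 174.4] [ 0.671  -0.2335  0.033 ] 0.6423
```

View pics/g_zw.png

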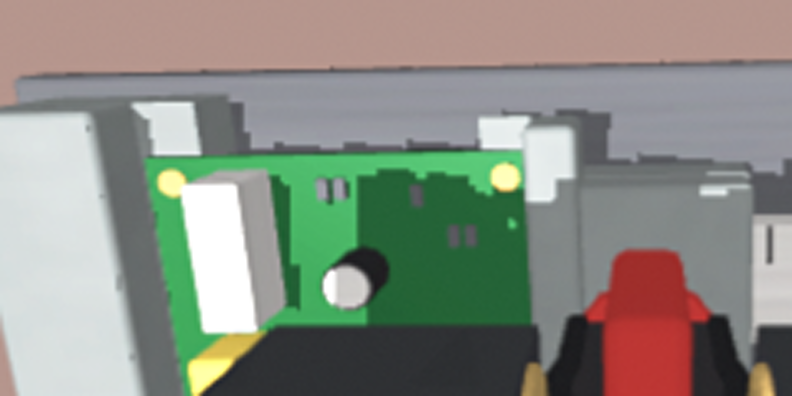

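>>> step_arm:
  moves:
    - [[0,0,0,0,0,-0.03,0],[0,0,0,0,0,-0.06,0],[0,0,0,0,0,-0.08,0],[0,0,0,0,0,-0.08,0],[0,0,0,0,0,-0.08,0]]

```text
time_s: 7.93
tcp_pos: [0.5557, -0.2143, 0.0845]
ee_rot: [[-0.092, -0.0, -0.996], [0.996, -0.0, -0.092], [-0.0, -1.0, 0.0]]
wrist_force: [-1.6, -1.5, -2.0]
gripper_width: 0.157
```

```bash
cat > pad.py <<'E'
from h import *
import sys
u=np.array([np.cos(np.radians(6.1)),np.sin(np.radians(6.1)),0])
for t in sys.argv[1:]:
    d=pickle.load(open(t+".pkl","rb"))["wrist"]
    im=np.array(d["image"]); h=cv2.cvtColor(im,cv2.COLOR_RGB2HSV)
    b=((h[...,0]>20)&(h[...,0]<42)&(h[...,1]>50)&(h[...,2]>130)).astype(np.uint8); b[:150]=0;b[215:]=0
    n,l,s,c=cv2.connectedComponentsWithStats(b)
    for i in range(1,n):
        if 15<s[i,4]<150:
            P=onz(d,[c[i]],.033)[0]; print(t,s[i].tolist(),P.round(4),(P@u).round(4))
E
python3 look.py i; python3 pad.py e f g i
```

```text
t 8.0333 turn [-0.0003 -0.0006 -0.    ] shift cm [ 0.29   0.047 -0.044] F [-1.58 -2.74 -2.07] joints [ -5.5  27.4 -14.5   0.  -48.   10.8]
e [204, 170, 9, 8, 59] [ 0.5926 -0.2418  0.033 ] 0.5635
e [103, 172, 9, 8, 51] [ 0.6709 -0.2332  0.033 ] 0.6423
f [208, 170, 8, 8, 57] [ 0.5925 -0.2416  0.033 ] 0.5634
f [107, 172, 9, 8, 51] [ 0.6706 -0.2331  0.033 ] 0.6421
g [108, 171, 9, 9, 58] [ 0.6707 -0.2331  0.033 ] 0.6421
g [209, 170, 9, 8, 59] [ 0.5925 -0.2417  0.033 ] 0.5635
i [209, 169, 9, 9, 61] [ 0.5931 -0.2417  0.033 ] 0.5641
i [108, 171, 9, 9, 57] [ 0.6714 -0.233   0.033 ] 0.6428
```

The front board marker moved with the last step, from 0.5635 to 0.5641, so the jaw has met the board edge. Now I'll turn the knob clockwise, which is positive about tool y.

>>> step_arm:
  moves:
    - [[0,0.08,0,0,0,0,0],[0,0.16,0,0,0,0,0],[0,0.24,0,0,0,0,0],[0,0.32,0,0,0,0,0],[0,0.4,0,0,0,0,0]]

```text
time_s: 8.45
tcp_pos: [0.5558, -0.2142, 0.0845]
ee_rot: [[0.307, -0.0, -0.952], [0.952, -0.0, 0.307], [-0.0, -1.0, 0.0]]
wrist_force: [-1.1, -1.5, -2.1]
gripper_width: 0.157
```

```bash
python3 look.py j; python3 pad.py j; python3 -c "
from station import r
s=r.sense();print(s['tcp_pos'],s['moment'],s['gripper_width'])"
```

```text
t 8.55 turn [ 0.     -0.4008  0.    ] shift cm [0.276 0.051 0.079] F [-2.62 -2.65 -2.23] joints [ -5.5  27.4 -14.5  -0.  -48.  -12.1]
j [198, 189, 8, 7, 17] [ 0.5936 -0.2421  0.033 ] 0.5645
[ 0.55581799 -0.21421959  0.08450961] [-0.64315445  0.52490753 -0.11846739] 0.1544604179268473
```

View pics/j_wrist.png

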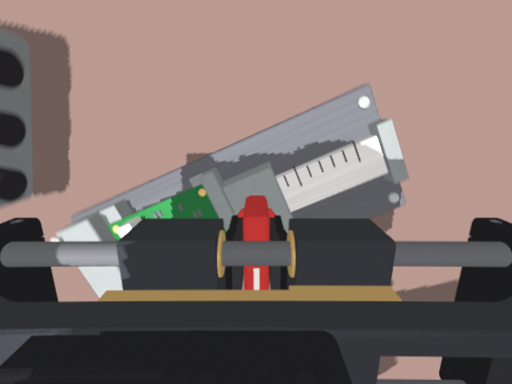

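>>> step_arm:
  moves:
    - [[0,0.09,0,0,0,0,0],[0,0.18,0,0,0,0,0],[0,0.27,0,0,0,0,0],[0,0.36,0,0,0,0,0],[0,0.45,0,0,0,0,0]]

```text
time_s: 8.97
tcp_pos: [0.5558, -0.2142, 0.0845]
ee_rot: [[0.689, -0.0, -0.725], [0.725, -0.0, 0.689], [-0.0, -1.0, 0.0]]
wrist_force: [-2.6, -1.6, -1.6]
gripper_width: 0.159
```

>>> step_arm:
  moves:
    - [[0,0.08,0,0,0,0,0],[0,0.16,0,0,0,0,0],[0,0.24,0,0,0,0,0],[0,0.32,0,0,0,0,0],[0,0.4,0,0,0,0,0]]

```text
time_s: 9.38
tcp_pos: [0.5558, -0.2141, 0.0846]
ee_rot: [[0.916, -0.0, -0.4], [0.4, 0.0, 0.916], [-0.0, -1.0, 0.0]]
wrist_force: [-1.7, -2.6, -1.5]
gripper_width: 0.158
```

```bash
python3 look.py k; python3 pad.py k; python3 -c "
from station import r
s=r.sense();print(s['tcp_pos'],s['moment'],s['gripper_width'])"
```

```text
t 9.4833 turn [-1.0000e-04 -1.2488e+00  1.0000e-04] shift cm [0.121 0.054 0.248] F [-1.99 -2.02 -1.37] joints [ -5.5  27.4 -14.5  -0.  -48.  -60.7]
[ 0.55579524 -0.21410485  0.08454149] [-0.46432016  0.52941319 -0.05183822] 0.15873443535799597
```

View pics/k_wrist.png

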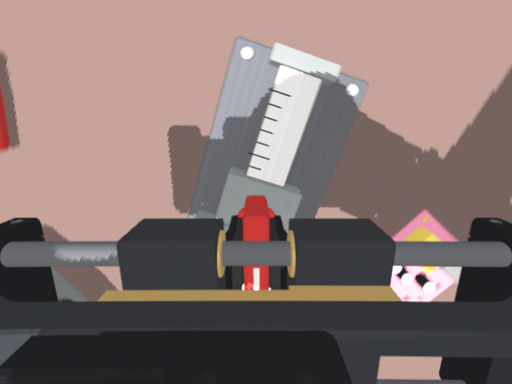

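>>> step_arm:
  moves:
    - [[0,0.03,0,0,0,0,0],[0,0.06,0,0,0,0,0],[0,0.08,0,0,0,0,0],[0,0.1,0,0,0,0,0],[0,0.1,0,0,0,0,0]]

```text
time_s: 9.9
tcp_pos: [0.5558, -0.2141, 0.0846]
ee_rot: [[0.951, -0.0, -0.308], [0.308, 0.0, 0.951], [-0.0, -1.0, 0.0]]
wrist_force: [-2.0, -1.4, -0.5]
gripper_width: 0.158
```

```bash
python3 -c "
from station import r
from h import *
s=r.sense();print(s['tcp_pos'],s['moment'],s['gripper_width']);togo([.5558,-.2142,.0845],-174.7)"
```

```text
[ 0.5557663  -0.21410468  0.08455087] [-0.2814779   0.52726048  0.05458831] 0.15801543761659584
t 9.9 turn [-2.0000e-04 -1.3497e+00  1.0000e-04] shift cm [ 0.     0.005 -0.01 ] F [-1.95 -1.39 -0.47] joints [ -5.5  27.4 -14.5  -0.  -48.1 -66.5]
```

>>> step_arm:
  moves:
    - [[0,0.02,0,0,0,0,0],[0,0.04,0,0,0,0,0],[0,0.05,0,0,0,0,0],[0,0.06,0,0,0,0,0],[0,0.06,0,0,0,0,0]]

```text
time_s: 10.32
tcp_pos: [0.5558, -0.2141, 0.0846]
ee_rot: [[0.968, -0.0, -0.251], [0.251, -0.0, 0.968], [-0.0, -1.0, -0.0]]
wrist_force: [-3.3, -0.3, -0.8]
gripper_width: 0.156
```

```bash
python3 -c "
from station import r
from h import *
s=r.sense();print(s['tcp_pos'],s['moment'],s['gripper_width']);togo([.5558,-.2142,.0845],-174.7)"
```

```text
[ 0.55579546 -0.21410417  0.08457666] [-0.04088569  0.57786056  0.52996548] 0.15563579915368453
t 10.3167 turn [-1.0000e-04 -1.4097e+00 -2.0000e-04] shift cm [-0.002  0.008 -0.009] F [-3.35 -0.33 -0.78] joints [ -5.5  27.4 -14.5   0.  -48.1 -70. ]
```

>>> step_arm:
  moves:
    - [[0,0.01,0,0,0,0,0],[0,0.02,0,0,0,0,0],[0,0.03,0,0,0,0,0],[0,0.03,0,0,0,0,0],[0,0.03,0,0,0,0,0]]

```text
time_s: 10.73
tcp_pos: [0.5559, -0.2141, 0.0846]
ee_rot: [[0.975, 0.0, -0.221], [0.221, 0.0, 0.975], [0.0, -1.0, 0.0]]
wrist_force: [-2.6, 0.0, -0.6]
gripper_width: 0.161
```

```bash
python3 -c "
from station import r
from h import *
s=r.sense();print(s['tcp_pos'],s['moment'],s['gripper_width']);togo([.5558,-.2142,.0845],-174.7)"
```

```text
[ 0.55589063 -0.2140885   0.08455441] [0.09517779 0.52573416 0.68534016] 0.1608357830283221
t 10.7333 turn [ 0.0000e+00 -1.4402e+00  1.0000e-04] shift cm [-0.011  0.005 -0.009] F [-2.57  0.04 -0.62] joints [ -5.5  27.4 -14.5  -0.  -48.  -71.7]
```

The moment climbed to 0.69 N m, so the knob is at its stop. I'll open and lift.

>>> step_arm:
  moves:
    - [[0,0,0,0,0,0,20],[0,0,0,0,0,0,40],[0,0,0,0,0,0,60],[0,0,0,0,0,0,80],[0,0,0,0,0,0,80]]

```text
time_s: 11.15
tcp_pos: [0.5564, -0.2143, 0.0849]
ee_rot: [[0.975, 0.002, -0.22], [0.22, -0.0, 0.975], [0.001, -1.0, -0.0]]
wrist_force: [0.8, 0.6, 0.1]
gripper_width: 0.421
```

>>> step_arm:
  moves:
    - [[0,0,0,0,0,0,80],[0,0,0,0,0,0,80],[0,0,0,0,0,0,80],[0,0,0,0,0,0,80],[0,0,0,0,0,0,80]]

```text
time_s: 11.57
tcp_pos: [0.5558, -0.2142, 0.0845]
ee_rot: [[0.975, -0.0, -0.221], [0.221, -0.0, 0.975], [-0.0, -1.0, -0.0]]
wrist_force: [0.8, -0.2, -0.2]
gripper_width: 0.771
```

>>> step_arm:
  moves:
    - [[0,0,0,0,-1,0,80],[0,0,0,0,-3,0,80],[0,0,0,0,-6,0,80],[0,0,0,0,-9,0,80],[0,0,0,0,-12,0,80]]

```text
time_s: 11.98
tcp_pos: [0.5556, -0.2143, 0.2067]
ee_rot: [[0.975, 0.0, -0.221], [0.221, -0.0, 0.975], [0.0, -1.0, -0.0]]
wrist_force: [0.1, 0.1, 0.4]
gripper_width: 0.806
```

>>> step_arm:
  moves:
    - [[0,0,0,2,0,0,80],[0,0,0,4,0,0,80],[0,0,0,4,0,0,80],[0,0,0,4,0,0,80],[0,0,0,4,0,0,80]]

```text
time_s: 12.4
tcp_pos: [0.5943, -0.2053, 0.2045]
ee_rot: [[0.975, -0.001, -0.221], [0.221, 0.0, 0.975], [-0.001, -1.0, 0.0]]
wrist_force: [-0.8, -0.2, -0.4]
gripper_width: 0.806
```

```bash
python3 look.py l
```

```text
t 12.5 turn [-7.0000e-04 -1.4408e+00 -5.0000e-04] shift cm [-3.843 12.058  0.271] F [ 0.27  0.3  -0.69] joints [ -4.4  23.6  -1.4   0.  -65.  -72.9]
```

View pics/l_wrist.png

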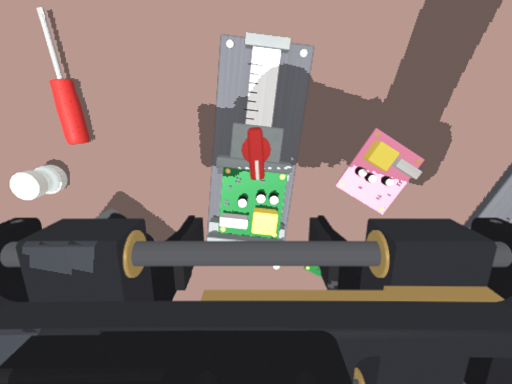

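View pics/l_scene.png

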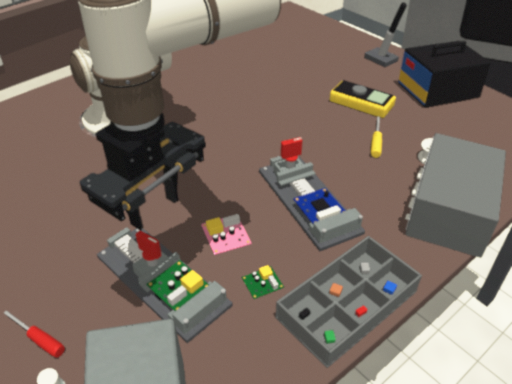

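The wrist view shows the knob bar at (257,153), nearly along the rail, with the jaw against the board at row ~165. The scene view shows the blue holder unchanged. I'll measure both.

```bash
python3 - <<'E'
from h import *
a=cv2.imread("pics/l_wrist.png")[110:245,195:325]
cv2.imwrite("pics/z6.png",cv2.resize(a,None,fx=4.4,fy=4.4,interpolation=cv2.INTER_CUBIC))
d=pickle.load(open("l.pkl","rb"))["wrist"]
h=cv2.cvtColor(np.array(d["image"]),cv2.COLOR_RGB2HSV)
b=((h[...,0]>20)&(h[...,0]<42)&(h[...,1]>50)&(h[...,2]>130)).astype(np.uint8)
n,l,s,c=cv2.connectedComponentsWithStats(b[150:245,200:310])
u=np.array([np.cos(np.radians(6.1)),np.sin(np.radians(6.1)),0])
for i in range(1,n):
    if s[i,4]>8:
        P=onz(d,[c[i]+[200,150]],.033)[0];print(s[i],c[i]+[200,150],P.round(4),P@u)
E
```

```text
[80 24  5  6 26] [282.  176.5] [ 0.5861 -0.1742  0.033 ] 0.5642268865596662
[ 51  57  27  30 663] [264.33182504 221.37707391] [ 0.6491 -0.1819  0.033 ] 0.6260839232849508
[20 77  6  5 23] [222.56521739 228.82608696] [ 0.6714 -0.2331  0.033 ] 0.6428375226749935
```

View pics/z6.png

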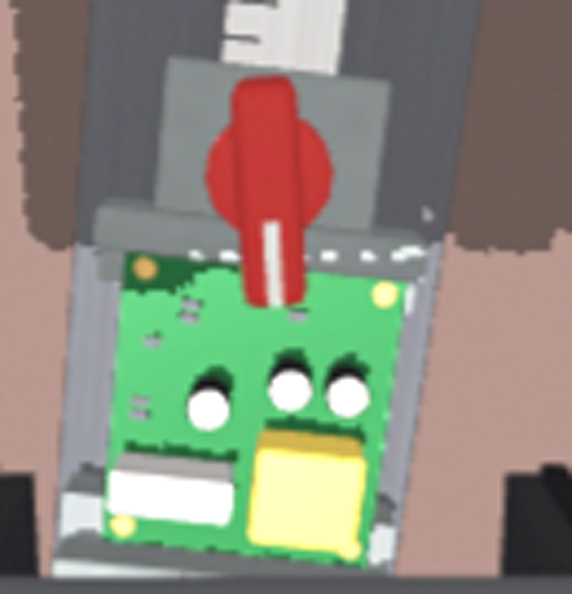

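```bash
python3 - <<'E'
from h import *
d=pickle.load(open("l.pkl","rb"))["wrist"]
s=lambda p:np.array(p)/4.4+[195,110]-0.39
P=onz(d,s([(232,84),(295,82),(304,302),(246,304),(272,222),(275,304)]),.110)
for a,b in((0,3),(1,2),(4,5)):
    v=P[b]-P[a];print(np.degrees(np.arctan2(v[1],v[0])),np.linalg.norm(v))
E_=onz(d,s([(125,255),(408,283)]),.033);v=E_[1]-E_[0];print("edge",E_,np.degrees(np.arctan2(v[1],v[0])))
J=onz(d,s([(100,242),(425,277)]),.046);print("jaw",J)
u=np.array([np.cos(np.radians(6.1)),np.sin(np.radians(6.1)),0]);print("centre-axis",(np.array([.6283,-.2036,0])-P[:4].mean(0))@u)
E
```

```text
16.05078604404944 0.04636458769460914
15.53532124167457 0.04630219936115179
14.91516079712391 0.01781281706588251
edge [[ 0.59125673 -0.24797472  0.033     ]
 [ 0.58142923 -0.16854702  0.033     ]] 97.05329548098636
jaw [[ 0.58665427 -0.25411706  0.046     ]
 [ 0.57658538 -0.16660595  0.046     ]]
centre-axis 0.07246861125898917
```

The bar stands about 81° clockwise of across-rail, so the knob is at its stop. The axis is 72.5 mm from the board's centre, against 72 mm when touching. Handing in.

```bash
python3 -c "
from station import r
print(r.finish_job())"
```

```text
the job is handed in; nothing more can be done
None
```

The green board's jaw is against the board edge and its red knob is turned clockwise to the stop. I let go, backed the arm off and handed the job in at about 12.5 s.

- **Jaw:** I slid it about 48 mm until the board's markers just began to move. The last picture puts the knob axis 72.5 mm from the board's centre, where touching is 72 mm.
- **Knob:** The wrist moment rose to about 0.69 N m at the end of the turn. The bar measured about 81° from across the rail, and the stop is at 80°.
- **Board:** It moved about 0.7 mm towards the fixed jaw when the jaw touched it, and is otherwise in place.
- **Blue holder:** I did not touch it, and it looks unchanged in the last scene picture.

No check failed. One early picture put the remaining gap 1 to 2 mm smaller than the arm's position did, within the roughly 2 mm camera calibration, so I did the last few millimetres in small steps.

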